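# Push a sample jar up the reader's sloped lane until the spring catch holds it at the stop

### The job

The sample jar with the orange lid lies at the foot of its lane on the jar reader. Without gripping or lifting it, push it up the lane with the fingertips, over the yellow spring catch and right up against the black stop buffers, then take the hand away so that the catch, sprung up behind it, keeps it from rolling back. Roll it up under control (no flicking, and do not let it run away back down the lane), and leave the blue-lidded jar in the other lane and everything else on the bench where it is.

Things in the scene. Friction and masses are not known exactly. Their poses are not given: they have to be found in the camera images.
- ramp: Sloped aluminium deck of the grey-and-white jar reader: two parallel lanes climbing away from the robot at 11 degrees, deck 240 mm long. Origin: middle of the deck on the lane floor, some 50 mm above the bench; x points up the slope, y left across the lanes, z square to the floor. Lanes 76 mm wide inside, centre lines at y +40 and -40 mm; lane walls 4 mm thick, 14 mm high.
- stop_left (a point): Foot of the stop in the left lane, on the floor at the lane's centre line, 105 mm up from the ramp's origin: two black rubber buffers 30 mm high face down the slope here. A jar against them has its axis 22 mm short of this point and 22 mm above the floor. The white reading head stands 15 mm farther on, its top 122 mm above the bench.
- stop_right (a point): The same point at the stop of the right lane.
- foot_left (a point): Bottom end of the left lane, at its centre line on the floor, 110 mm down from the ramp's origin: uphill face of a steel lip 10 mm high and 6 mm thick that the jar rests against, its axis 18 mm up the slope from this point. The deck ends 10 mm below this point; beyond it there is free room.
- foot_right (a point): The same point at the bottom of the right lane.
- catch_left (a joint): Yellow one-way spring catch in the left lane's floor, rad: 0 = up, 0.83 = pressed flush. Flap 24 mm wide, hinged at ramp x = 47 mm, slanting uphill at 45 degrees to a round tip at x = 57 mm, top 11 mm above the floor. A jar pushed uphill presses it down with 2 to 3 N; once past, it springs up behind. A jar let go there rolls back 5 mm onto it and stays, axis at x = 78 mm.
- catch_right (a joint): The same catch in the right lane. Joint in rad: 0 = sprung up, 0.83 = pressed flush.
- orange_jar: The jar to move: closed white plastic sample jar with a paper label and an ORANGE lid, a plain cylinder 44 mm in diameter and 72 mm long, 100 to 200 g, lying across one lane at its foot (left or right lane, it varies), free to roll up and down it. Origin: its centre, on the axis. y runs along the axis, across the lane, to the lid at its left (ramp +y) end; x and z turn as it rolls.
- blue_jar: An identical jar with a BLUE lid lying at the foot of the other lane; stays where it is. Origin: its centre, on the axis; y along the axis.
- spare_jar: An identical jar with a green lid standing upright on the bench left of the reader, 72 mm high. Origin: centre of its underside.
- forceps: Steel forceps 132 mm long, 8 mm high, lying on the bench right of the reader. Origin: middle of the underside, x along its length.
- petri_dish: Closed clear petri dish, 92 mm across, 16 mm high, on the left of the bench. Origin: centre of the underside.
- tray: Shallow blue weighing tray 130 x 100 x 24 mm, on the right of the bench. Origin: centre of the underside.
- cup: Orange plastic cup, 76 mm across, 95 mm high, on the left of the bench. Origin: centre of the underside.
- wash_bottle: White bottle with a red cap, 64 mm across, 170 mm high, standing on the right of the bench. Origin: centre of the underside.

How it is judged (in metres and radians):
On the way:
1. the orange-lidded jar is pushed over the catch and up against the stop buffers (x of orange_jar in the frame of ramp above 0.0805 m and z of orange_jar in the frame of ramp below 0.026 m), for 0.1 s.
At the end, for the whole second after the job is handed in: The orange-lidded jar rests across its lane at the top, on the lane floor and within 9 mm of the stop buffers (it came within 2.5 mm on the way), the lane's catch is up behind it (joint below 0.15 rad), and the blue-lidded jar still lies at the foot of its lane (x of orange_jar in the frame of ramp between 0.074 and 0.087 m and z of orange_jar in the frame of ramp between 0.018 and 0.026 m and ((y of orange_jar in the frame of ramp between 0.02 and 0.06 m and value of joint catch_left below 0.15 rad) or (y of orange_jar in the frame of ramp between -0.06 and -0.02 m and value of joint catch_right below 0.15 rad)) and angle between the y axis of orange_jar and the y axis of ramp, either way round below 0.12 rad and linear speed of orange_jar below 0.02 m/s and x of blue_jar in the frame of ramp below -0.08 m); the robot touches nothing.
It fails at once if the orange-lidded jar is lifted (more than 12 mm off the lane floor) (z of orange_jar in the frame of ramp above 0.034 m).
It fails at once if the orange-lidded jar is taken between the fingers (tool point within 22 mm of its centre) (distance between the grasp point and orange_jar below 0.022 m).
It fails at once if the orange-lidded jar is flicked or let run back down the lane (faster than 0.5 m/s) (linear speed of orange_jar above 0.5 m/s).
It fails at once if the blue-lidded jar is moved more than 15 mm (distance of blue_jar from where it was at the start of the episode above 0.015 m).
It fails at once if another thing on the bench is moved more than 30 mm (distance of any of spare_jar, forceps, petri_dish, tray, cup, wash_bottle from where it was at the start of the episode above 0.03 m).
It also fails if it takes over 40 s, if anything falls off the work surface, if the arm or the gripper's body presses on something with over 40 N, if the wrist force passes 120 N, or if a joint passes its speed limit or range.

### The arm

A 6-joint arm with a two-finger parallel gripper is mounted at the origin on the work surface. World frame = base frame: x ahead of the robot, y to its left, z up, the work surface at z = 0. Lengths are in m, angles in degrees, forces in N, time in s.
With the tool pointing down it reaches from about 0.275 to 0.775 m from the base axis. Payload 14.6 kg.
Tool frame: the origin (TCP) lies between the finger pads, 19 mm behind the fingertips; this is the grasp point; z points along the fingers, y is the line along which they close (so a half turn about z gives the same grasp; the last joint's range is limited). The gripper opens to 85 mm and grips with 20 to 120 N. Pads are 22 mm wide; open, the fingers measure 114 mm over their backs; the gripper's body (76 mm by 85 mm) begins 54 mm behind the grasp point. The pads swing forward as they close: fully open they stand 13 mm farther back than shut.
Start: joints at [61.461, 15.075, -2.767, 72.158, 0, 81.102], TCP at [0.176, 0.494, 0.25] pointing down, gripper open.
Joint ranges: [-151.79, 151.79], [-50.71, 97.33], [-67.44, 78.34], [-121.81, 120.89], [-77.56, 73.72], [-180, 180]. Speed limits (degrees/s): [108.29, 108.29, 147.25, 159.86, 180, 180].

### API

Orientations are given as [roll, pitch, yaw] about the fixed x, y, z axes, in that order (R = Rz(yaw) Ry(pitch) Rx(roll)).
In Python, from bench import bot, capture, camera_model, ticket gives the robot as it stands.
- The arm moves only by the tool step_arm, never from a script. Its argument "plan" is a list of rows, each an object of numbers: "tx", "ty", "tz": the shift along the tool's x, y, z in m; "roll": the turn about the tool's z in degrees; "jaw": the opening, from 0 (shut) to 1 (fully open). In form: [{"tx": .., "ty": .., "tz": .., "roll": .., "jaw": ..}, ...]. A call has 1 to 12 rows; each row shifts and turns the commanded pose from where the row before left it, along the tool's axes as they then stand; what a row does not reach is not made up. A row lasts 1/10 s, in which the tool goes at most 50 mm and 8.59 degrees, less where a joint would pass 70% of its speed; a pose out of reach is approached as far as the arm can. A call with a gripper value outside its range is refused whole. The fingers move at their own pace and stop on an object; the grip force is fixed at half the most. Time passes only in rows, so rows that do not move let the fingers close. It gives the time, the measured TCP pose, the force, the opening and the grip force at its end, in the units of the state.
- bot.read_state(): the state, without advancing time (a new reading comes with each control period).
- capture(name): name is "scene" or "top" or "wrist"; returns the picture (384x512x3 uint8, red, green, blue); there is no depth.
- camera_model(name): a dict with "fovy" (degrees; the focal length in pixels is half the picture's height over the tangent of half this angle, whatever the lens; pixels are square), "cx", "cy" (the principal point, pixels), "R" (3x3) and "t" (3): a world point X has camera coordinates R X + t. Camera axes: x right, y down, z forward; pixel columns grow to the right and rows downward; lengths in m; the calibration is good to about 2 mm. A picture is of the moment at which its call begins: read the wrist's pose just before it. camera_model takes no time and is no camera call; for the wrist camera it gives the pose at the moment of the call.
- ticket.sign_off(): hands the job in; it is judged then, once.
The state is a dict: "t": time; "joint_positions": joint angles; "dq": joint speeds; "effort": joint torques, N m; "eef_pos": TCP position; "tool_rot": TCP orientation; "force": force on the tool from outside, world axes, zero at the start; "moment": the same for the moment, N m; "gripper_width": finger opening in m; "grip_force": force on a finger pad.
Only numpy, scipy, OpenCV 4.12 (cv2) and the standard library are available. Lean on these libraries where they do the work, as an engineer would, in place of code of your own. Each camera call takes 0.05 s, during which the arm holds its last target. There are 200 camera calls.

## Working session

There is one attempt and no reset: what is moved stays moved. The work goes in short steps, Python scripts to look and compute and a tool call to move; the robot and the scene stay as the last step left them, time stands still between calls to the robot, and variables do not carry over. Pictures are saved under pics/ and viewed, at most 10 in all, crops included, and the job is handed in when it is done.

Besides the shell and the picture viewer there is one more tool, called by a JSON object that holds its "name" and its "arguments", one argument or row to a line. step_arm: Moves the arm, as the interface text tells. Its arguments: {"type":"object","properties":{"plan":{"type":"array"}},"required":["plan"]}

```bash
mkdir -p pics
python3 - <<'E'
from bench import bot,capture,camera_model
import cv2
for n in("scene","top"):
    im=capture(n);cv2.imwrite(f"pics/{n}0.png",im[:,:,::-1]);m=camera_model(n);print(n,m)
s=bot.read_state();print(s)
E
```

```text
scene {'fovy': 44.83084102094426, 'cx': 257.40170101137073, 'cy': 189.4494810391999, 'R': array([[-0.49799158,  0.86717363, -0.00377788],
       [ 0.69305359,  0.39537363, -0.60279052],
       [-0.52123038, -0.30280288, -0.79789054]]), 't': array([ 0.24660808, -0.33560663,  1.7816921 ])}
top {'fovy': 55.902014625259945, 'cx': 256.06725041691203, 'cy': 189.64476056936118, 'R': array([[ 0.00441147, -0.99991442,  0.01231606],
       [-0.99679505, -0.00538082, -0.07981646],
       [ 0.0798759 , -0.01192448, -0.99673349]]), 't': array([0.03216029, 0.53030042, 0.98059447])}
{'t': 0.1, 'joint_positions': array([ 6.14620073e+01,  1.50964048e+01, -2.79858934e+00,  7.21587813e+01,
        2.85861752e-03,  8.11003146e+01]), 'dq': array([-0.03501685, -0.06925283,  0.12314463,  0.16937872,  0.04641674,
        0.01703813]), 'effort': array([ 3.80342564e-03, -6.38577390e+01,  3.85061717e+01,  9.98296979e-03,
       -4.31772821e-05,  1.07432152e-05]), 'eef_pos': array([0.17634407, 0.49426671, 0.24958021]), 'tool_rot': array([-1.79947314e+02, -1.11435303e-02,  1.60361686e+02]), 'force': array([0.30687815, 0.02289043, 0.2610779 ]), 'moment': array([-0.01780151,  0.01719781, -0.05579354]), 'grip_force': 0.0, 'gripper_width': 0.08565769125421126}
```

View pics/top0.png

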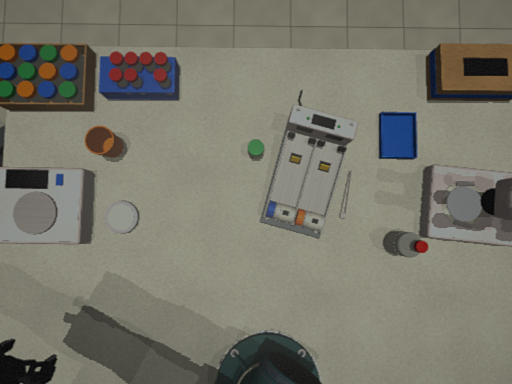

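View pics/scene0.png

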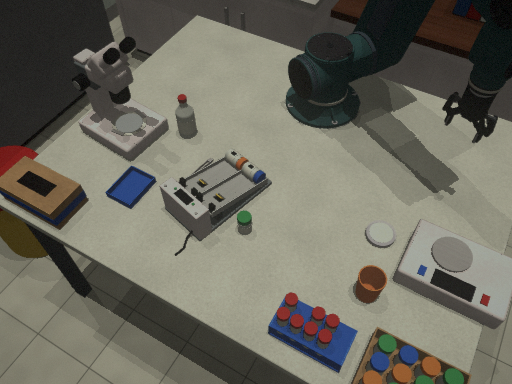

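The top view shows the orange jar in the right lane, with its lid at about (301,216), and the blue lid at (271,209). The yellow catches are at (295,159) and (324,167), and the ramp is yawed about -15°. Next I measure it properly.

```bash
cat > h.py <<'E'
import numpy as np,cv2
from bench import camera_model
def K(m):
    f=192/np.tan(np.radians(m["fovy"])/2);return np.array([[f,0,m["cx"]],[0,f,m["cy"]],[0,0,1]])
def ray(m,uv):
    R=np.array(m["R"]);c=-R.T@m["t"];d=R.T@np.linalg.inv(K(m))@[uv[0],uv[1],1];return c,d
def onz(m,uv,z):
    c,d=ray(m,uv);return c+d*(z-c[2])/d[2]
def proj(m,X):
    p=K(m)@(np.array(m["R"])@X+m["t"]);return p[:2]/p[2]
def tri(m1,u1,m2,u2):
    P=[K(m)@np.c_[m["R"],m["t"]] for m in(m1,m2)]
    X=cv2.triangulatePoints(P[0],P[1],np.array(u1,float).reshape(2,1),np.array(u2,float).reshape(2,1))[:,0];return X[:3]/X[3]
E
python3 - <<'E'
from h import *
t=cv2.imread("pics/top0.png");s=cv2.imread("pics/scene0.png")
rois={"top":(t,250,95,110,145),"scene":(s,155,140,120,100)}
for n,(im,x,y,w,h) in rois.items():
    c=im[y:y+h,x:x+w];hsv=cv2.cvtColor(c,cv2.COLOR_BGR2HSV)
    for nm,lo,hi in(("orange",(5,150,120),(16,255,255)),("blue",(105,120,60),(125,255,255)),("yellow",(18,110,90),(35,255,255)),("green",(50,100,50),(80,255,255))):
        k,l,st,ce=cv2.connectedComponentsWithStats(cv2.inRange(hsv,lo,hi))
        print(n,nm,[(st[i].tolist(),(ce[i]+[x,y]).round(1).tolist()) for i in range(1,k) if st[i,4]>8])
a=cv2.resize(t[95:240,255:365],None,fx=4,fy=4,interpolation=2)
b=cv2.resize(s[140:240,155:280],None,fx=4,fy=4,interpolation=2)
cv2.imwrite("pics/a.png",a);cv2.imwrite("pics/b.png",b)
E
```

```text
top orange [([46, 115, 9, 15, 83], [300.1, 216.8])]
top blue [([17, 107, 8, 14, 73], [270.9, 208.5])]
top yellow [([41, 61, 10, 7, 46], [295.0, 158.6]), ([70, 69, 10, 7, 46], [324.0, 166.6])]
top green [([0, 45, 13, 15, 169], [255.8, 147.1])]
scene orange [([82, 17, 10, 9, 44], [240.6, 160.8])]
scene blue [([98, 31, 11, 11, 56], [257.5, 175.1])]
scene yellow [([44, 39, 7, 5, 12], [201.6, 181.2]), ([61, 54, 7, 5, 13], [219.0, 196.0])]
scene green [([82, 71, 14, 12, 134], [243.6, 216.6])]
```

View pics/a.png

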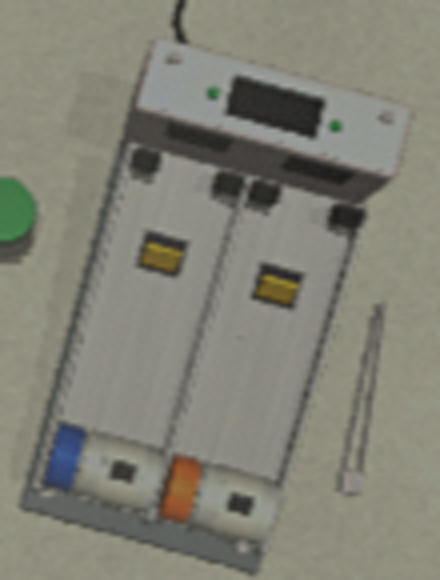

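View pics/b.png

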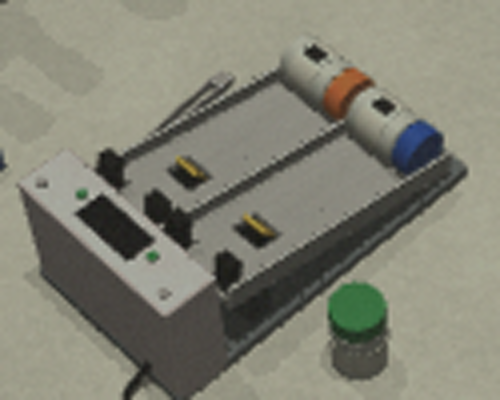

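The crops show two clear edges. The deck's bottom corners are at about (22,508) and (258,572) in the top crop, and the divider runs from (238,190) to (172,450). Both jars lie against the lip.

Run:
```python
from h import *
T=camera_model("top");S=camera_model("scene")
f=lambda p:(p[0]/4+255-.4,p[1]/4+95-.4)
ang=lambda a,b:np.degrees(np.arctan2((b-a)[1],(b-a)[0]))
cl,cr=[onz(T,u,.066) for u in((295,158.6),(324,166.6))]
ll,lr=[onz(T,u,.062) for u in((270.9,208.5),(300.1,216.8))]
dl,dr=[onz(T,f(u),.027) for u in((22,508),(258,572))]
h1,h2=[onz(T,f(u),.122) for u in((155,40),(410,108))]
g1=onz(T,f((238,190)),.05+.0175+.0137);g2=onz(T,f((172,450)),.05-.015+.0137)
print("catch",cl,cr,ang(cr,cl)-90);print("lid",ll,lr,ang(lr,ll)-90)
print("deck",dl,dr,ang(dr,dl)-90);print("head",h1,h2,ang(h2,h1)-90,);print("div",g1,g2,ang(g2,g1))
for a,b in(((295,158.6),(219,196)),((324,166.6),(201.6,181.2)),((270.9,208.5),(257.5,175.1)),((300.1,216.8),(240.6,160.8))):print(tri(T,a,S,b))
sq=[onz(T,f(u),.05-.0176+.0216+.022) for u in((123,471),(240,503))];print("labels",sq, onz(T,(255.8,147.1),.072))
```

```text
catch [ 0.6100916  -0.06810085  0.066     ] [ 0.58907082 -0.14534572  0.066     ] -15.223354281837118
lid [ 0.47703797 -0.0041993   0.062     ] [ 0.455494   -0.08142706  0.062     ] -15.587328869857785
deck [0.4421208  0.02342602 0.027     ] [ 0.39933021 -0.13772933  0.027     ] -14.870270202342923
head [ 0.73917058 -0.05774191  0.122     ] [ 0.69646158 -0.21939066  0.122     ] -14.799852868847907
div [ 0.65177142 -0.11683464  0.0812    ] [ 0.48150768 -0.07662314  0.0487    ] -13.288160756415518
[ 0.61047953 -0.0689995   0.06627393]
[ 0.58961652 -0.14673414  0.06754985]
[ 0.47834228 -0.00688254  0.06427339]
[ 0.45661049 -0.08305771  0.06802637]
labels [array([ 0.46680387, -0.04113044,  0.076     ]), array([ 0.44636944, -0.11730722,  0.076     ])] [0.63921499 0.03657869 0.072     ]
```

{"name": "step_arm", "arguments": {
  "plan": [
    {"tx": 0,"ty": 0,"tz": 0,"roll": -4.64,"jaw": 0},
    {"tx": -0.024,"ty": -0.034,"tz": 0,"roll": 0,"jaw": 0},
    {"tx": -0.024,"ty": -0.034,"tz": 0,"roll": 0,"jaw": 0},
    {"tx": -0.024,"ty": -0.034,"tz": 0,"roll": 0,"jaw": 0},
    {"tx": -0.024,"ty": -0.034,"tz": 0,"roll": 0,"jaw": 0},
    {"tx": -0.024,"ty": -0.034,"tz": 0,"roll": 0,"jaw": 0},
    {"tx": -0.024,"ty": -0.034,"tz": 0,"roll": 0,"jaw": 0},
    {"tx": -0.024,"ty": -0.034,"tz": 0,"roll": 0,"jaw": 0},
    {"tx": -0.024,"ty": -0.034,"tz": 0,"roll": 0,"jaw": 0},
    {"tx": -0.024,"ty": -0.034,"tz": 0,"roll": 0,"jaw": 0},
    {"tx": -0.024,"ty": -0.034,"tz": 0,"roll": 0,"jaw": 0},
    {"tx": 0,"ty": 0,"tz": 0,"roll": 0,"jaw": 0}
  ]
}}

```text
t: 1.3
eef_pos: [0.3216, 0.1002, 0.2499]
tool_rot: [-180.0, 0.0, 164.6]
force: [0.8, 0.2, -0.2]
gripper_width: -0.0
grip_force: 0.0
```

{"name": "step_arm", "arguments": {
  "plan": [
    {"tx": -0.0236,"ty": -0.0337,"tz": 0,"roll": -0.4,"jaw": 0},
    {"tx": -0.0236,"ty": -0.0337,"tz": 0,"roll": 0,"jaw": 0},
    {"tx": -0.0236,"ty": -0.0337,"tz": 0,"roll": 0,"jaw": 0},
    {"tx": -0.0236,"ty": -0.0337,"tz": 0,"roll": 0,"jaw": 0},
    {"tx": -0.0236,"ty": -0.0337,"tz": 0,"roll": 0,"jaw": 0},
    {"tx": 0,"ty": 0,"tz": 0.04,"roll": 0,"jaw": 0},
    {"tx": 0,"ty": 0,"tz": 0.04,"roll": 0,"jaw": 0},
    {"tx": 0,"ty": 0,"tz": 0.04,"roll": 0,"jaw": 0},
    {"tx": 0,"ty": 0,"tz": 0.02,"roll": 0,"jaw": 0},
    {"tx": 0,"ty": 0,"tz": 0,"roll": 0,"jaw": 0}
  ]
}}

```text
t: 2.3
eef_pos: [0.3902, -0.0878, 0.108]
tool_rot: [180.0, -0.3, 165.4]
force: [-0.7, 0.6, 1.0]
gripper_width: 0.0001
grip_force: 0.0
```

Run:
```python
from h import *
from bench import bot,capture
s=bot.read_state();p=s["eef_pos"];print(p,s["tool_rot"],s["force"])
im=capture("scene")[:,:,::-1].copy();m=camera_model("scene");c=im[130:230,160:300]
w=capture("wrist")[:,:,::-1];mw=camera_model("wrist")
for dz in(0,-.019):
  print(proj(m,p+[0,0,dz]),proj(mw,p+[0,0,dz]))
o=np.zeros((600,800,3),np.uint8);o[:400,:560]=cv2.resize(c,None,fx=4,fy=4,interpolation=2);cv2.imwrite("pics/c.png",o[:400,:560]);cv2.imwrite("pics/w1.png",w)
```

```text
[ 0.3902249  -0.08778458  0.10795377] [179.95226854  -0.26357559 165.42758215] [-0.73510093  0.59115816  1.03310529]
[249.96853779 138.89752507] [252.27256964 268.28996075]
[250.06378354 142.87262869] [252.26978539 248.31059993]
```

View pics/c.png

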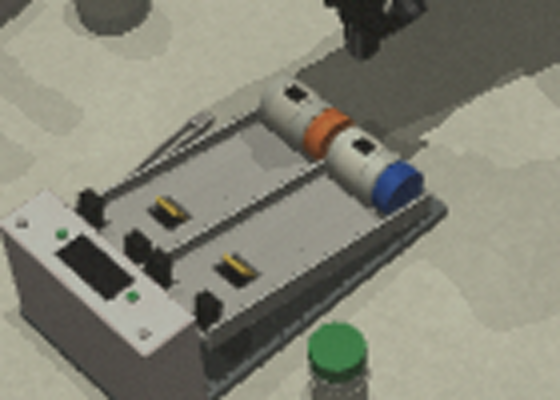

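View pics/w1.png

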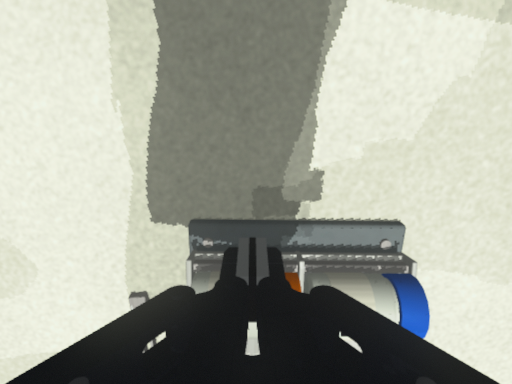

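The closed fingertips show at about (250.5,144) in the scene frame, against a predicted 143, so the 19 mm tip length holds. The wrist view puts the tool over the right lane at column 252, with the deck centre at 297. I'll go down to pushing height behind the jar.

{"name": "step_arm", "arguments": {
  "plan": [
    {"tx": 0,"ty": -0.0045,"tz": 0.015,"roll": 0.4,"jaw": 0},
    {"tx": 0,"ty": 0,"tz": 0.015,"roll": 0,"jaw": 0},
    {"tx": 0,"ty": 0,"tz": 0.012,"roll": 0,"jaw": 0},
    {"tx": 0,"ty": 0,"tz": 0,"roll": 0,"jaw": 0},
    {"tx": 0,"ty": 0,"tz": 0,"roll": 0,"jaw": 0}
  ]
}}

```text
t: 2.9
eef_pos: [0.3913, -0.0935, 0.0691]
tool_rot: [-180.0, 0.1, 165.0]
force: [-0.2, 1.3, 0.3]
gripper_width: 0.0005
grip_force: 0.0
```

{"name": "step_arm", "arguments": {
  "plan": [
    {"tx": -0.005,"ty": 0,"tz": 0.004,"roll": 0,"jaw": 0},
    {"tx": -0.005,"ty": 0,"tz": 0,"roll": 0,"jaw": 0},
    {"tx": -0.005,"ty": 0,"tz": 0,"roll": 0,"jaw": 0},
    {"tx": -0.004,"ty": 0,"tz": 0,"roll": 0,"jaw": 0},
    {"tx": -0.003,"ty": 0,"tz": 0,"roll": 0,"jaw": 0},
    {"tx": -0.003,"ty": 0,"tz": 0,"roll": 0,"jaw": 0},
    {"tx": -0.003,"ty": 0,"tz": -0.0006,"roll": 0,"jaw": 0},
    {"tx": -0.003,"ty": 0,"tz": -0.0006,"roll": 0,"jaw": 0},
    {"tx": -0.003,"ty": 0,"tz": -0.0006,"roll": 0,"jaw": 0},
    {"tx": -0.003,"ty": 0,"tz": -0.0006,"roll": 0,"jaw": 0},
    {"tx": -0.003,"ty": 0,"tz": -0.0006,"roll": 0,"jaw": 0},
    {"tx": 0,"ty": 0,"tz": 0,"roll": 0,"jaw": 0}
  ]
}}

```text
t: 4.1
eef_pos: [0.4298, -0.1039, 0.0671]
tool_rot: [-180.0, 0.0, 165.0]
force: [-1.0, -0.4, 0.1]
gripper_width: -0.0001
grip_force: 0.0
```

Run:
```python
from h import *
from bench import bot,capture
print(bot.read_state()["eef_pos"])
im=capture("scene")[:,:,::-1];cv2.imwrite("pics/d.png",cv2.resize(im[130:230,160:300],None,fx=4,fy=4,interpolation=2))
```

```text
[ 0.42977811 -0.1038962   0.06706864]
```

View pics/d.png

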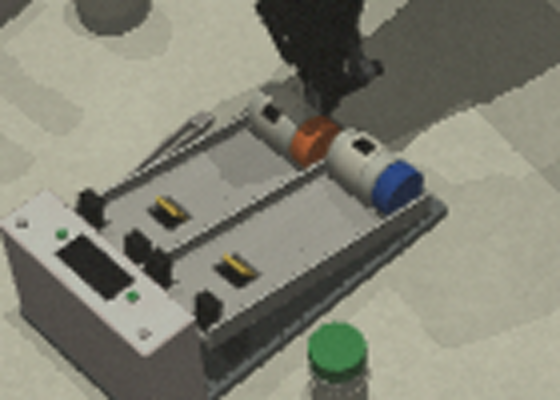

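The jar now rolls ahead of the fingertips: the lid has moved to about (316,141) in the crop, away from the blue one. I'll carry on up the slope.

{"name": "step_arm", "arguments": {
  "plan": [
    {"tx": -0.004,"ty": 0,"tz": -0.0008,"roll": 0,"jaw": 0},
    {"tx": -0.005,"ty": 0,"tz": -0.001,"roll": 0,"jaw": 0},
    {"tx": -0.005,"ty": 0,"tz": -0.001,"roll": 0,"jaw": 0},
    {"tx": -0.005,"ty": 0,"tz": -0.001,"roll": 0,"jaw": 0},
    {"tx": -0.005,"ty": 0,"tz": -0.001,"roll": 0,"jaw": 0},
    {"tx": -0.005,"ty": 0,"tz": -0.001,"roll": 0,"jaw": 0},
    {"tx": -0.005,"ty": 0,"tz": -0.001,"roll": 0,"jaw": 0},
    {"tx": -0.005,"ty": 0,"tz": -0.001,"roll": 0,"jaw": 0},
    {"tx": -0.005,"ty": 0,"tz": -0.001,"roll": 0,"jaw": 0},
    {"tx": -0.005,"ty": 0,"tz": -0.001,"roll": 0,"jaw": 0},
    {"tx": -0.005,"ty": 0,"tz": -0.001,"roll": 0,"jaw": 0},
    {"tx": -0.004,"ty": 0,"tz": -0.0008,"roll": 0,"jaw": 0}
  ]
}}

```text
t: 5.35
eef_pos: [0.4857, -0.1189, 0.0786]
tool_rot: [-180.0, 0.0, 165.0]
force: [-1.9, -0.2, 1.0]
gripper_width: 0.0003
grip_force: 0.5
```

{"name": "step_arm", "arguments": {
  "plan": [
    {"tx": -0.004,"ty": 0,"tz": -0.0008,"roll": 0,"jaw": 0},
    {"tx": -0.004,"ty": 0,"tz": -0.0008,"roll": 0,"jaw": 0},
    {"tx": -0.004,"ty": 0,"tz": -0.0008,"roll": 0,"jaw": 0},
    {"tx": -0.004,"ty": 0,"tz": -0.0008,"roll": 0,"jaw": 0},
    {"tx": -0.004,"ty": 0,"tz": -0.0008,"roll": 0,"jaw": 0},
    {"tx": -0.004,"ty": 0,"tz": -0.0008,"roll": 0,"jaw": 0},
    {"tx": -0.004,"ty": 0,"tz": -0.0008,"roll": 0,"jaw": 0},
    {"tx": -0.004,"ty": 0,"tz": -0.0008,"roll": 0,"jaw": 0},
    {"tx": -0.003,"ty": 0,"tz": -0.0006,"roll": 0,"jaw": 0},
    {"tx": -0.003,"ty": 0,"tz": -0.0006,"roll": 0,"jaw": 0}
  ]
}}

```text
t: 6.35
eef_pos: [0.5222, -0.1286, 0.0862]
tool_rot: [180.0, -0.0, 165.0]
force: [-1.5, 0.4, -0.5]
gripper_width: -0.0001
grip_force: 0.5
```

Run:
```python
from h import *
from bench import bot,capture
s=bot.read_state();p=s["eef_pos"];a=np.radians(-15);d=p[:2]-[.5515,-.0945];print(p,s["force"],d@[np.cos(a),np.sin(a)],d@[-np.sin(a),np.cos(a)])
im=capture("scene")[:,:,::-1];cv2.imwrite("pics/e.png",cv2.resize(im[130:230,160:300],None,fx=4,fy=4,interpolation=2))
```

```text
[ 0.52219102 -0.12857891  0.08621058] [-1.51754997  0.44698648 -0.5167422 ] -0.01949003461266316 -0.04050341987770111
```

View pics/e.png

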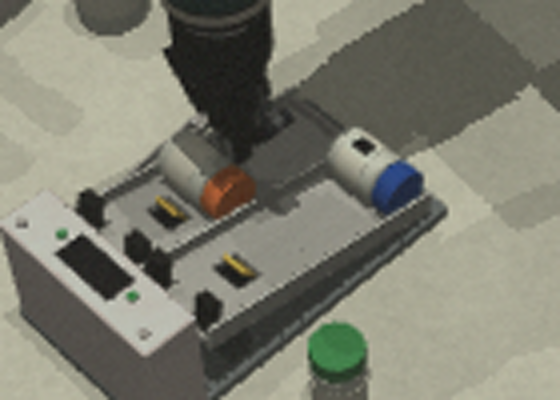

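The jar is square in its lane just below the catch, with its lid at about (229,192) in the crop. Now I push it over the catch slowly.

{"name": "step_arm", "arguments": {
  "plan": [
    {"tx": -0.003,"ty": 0,"tz": -0.0006,"roll": 0,"jaw": 0},
    {"tx": -0.003,"ty": 0,"tz": -0.0006,"roll": 0,"jaw": 0},
    {"tx": -0.003,"ty": 0,"tz": -0.0006,"roll": 0,"jaw": 0},
    {"tx": -0.003,"ty": 0,"tz": -0.0006,"roll": 0,"jaw": 0},
    {"tx": -0.003,"ty": 0,"tz": -0.0006,"roll": 0,"jaw": 0},
    {"tx": -0.003,"ty": 0,"tz": -0.0006,"roll": 0,"jaw": 0},
    {"tx": -0.003,"ty": 0,"tz": -0.0006,"roll": 0,"jaw": 0},
    {"tx": -0.003,"ty": 0,"tz": -0.0006,"roll": 0,"jaw": 0},
    {"tx": -0.003,"ty": 0,"tz": -0.0006,"roll": 0,"jaw": 0},
    {"tx": -0.003,"ty": 0,"tz": -0.0006,"roll": 0,"jaw": 0},
    {"tx": -0.003,"ty": 0,"tz": -0.0006,"roll": 0,"jaw": 0},
    {"tx": -0.003,"ty": 0,"tz": -0.0006,"roll": 0,"jaw": 0}
  ]
}}

```text
t: 7.6
eef_pos: [0.557, -0.1379, 0.0934]
tool_rot: [-180.0, 0.0, 165.0]
force: [-2.7, 0.4, 0.5]
gripper_width: -0.0004
grip_force: 0.9
```

{"name": "step_arm", "arguments": {
  "plan": [
    {"tx": -0.003,"ty": 0,"tz": -0.0006,"roll": 0,"jaw": 0},
    {"tx": -0.003,"ty": 0,"tz": -0.0006,"roll": 0,"jaw": 0},
    {"tx": -0.002,"ty": 0,"tz": -0.0004,"roll": 0,"jaw": 0},
    {"tx": -0.002,"ty": 0,"tz": -0.0004,"roll": 0,"jaw": 0},
    {"tx": -0.002,"ty": 0,"tz": -0.0004,"roll": 0,"jaw": 0},
    {"tx": -0.002,"ty": 0,"tz": -0.0004,"roll": 0,"jaw": 0},
    {"tx": 0,"ty": 0,"tz": 0,"roll": 0,"jaw": 0}
  ]
}}

```text
t: 8.3
eef_pos: [0.5706, -0.1416, 0.0962]
tool_rot: [180.0, 0.0, 165.0]
force: [-0.1, -0.6, 0.3]
gripper_width: -0.0002
grip_force: 0.0
```

Run:
```python
from h import *
from bench import bot,capture
s=bot.read_state();p=s["eef_pos"];a=np.radians(-15);d=p[:2]-[.5515,-.0945];print(p,s["force"],d@[np.cos(a),np.sin(a)],d@[-np.sin(a),np.cos(a)])
im=capture("scene")[:,:,::-1];cv2.imwrite("pics/f.png",cv2.resize(im[130:230,160:300],None,fx=4,fy=4,interpolation=2))
```

```text
[ 0.57055757 -0.1415657   0.09622345] [-0.05593454 -0.62063115  0.29187025] 0.030589699114168905 -0.04052950956587596
```

View pics/f.png

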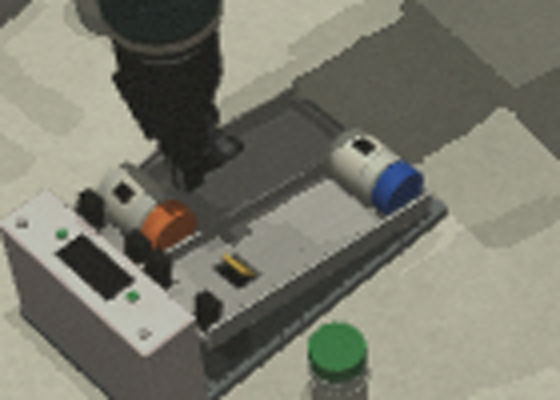

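The jar has gone over the catch, and the pushing force has dropped to about zero. I'll continue gently to the buffers and watch for the force to rise.

{"name": "step_arm", "arguments": {
  "plan": [
    {"tx": -0.002,"ty": 0,"tz": -0.0004,"roll": 0,"jaw": 0},
    {"tx": -0.002,"ty": 0,"tz": -0.0004,"roll": 0,"jaw": 0},
    {"tx": -0.002,"ty": 0,"tz": -0.0004,"roll": 0,"jaw": 0},
    {"tx": -0.002,"ty": 0,"tz": -0.0004,"roll": 0,"jaw": 0},
    {"tx": -0.002,"ty": 0,"tz": -0.0004,"roll": 0,"jaw": 0},
    {"tx": 0,"ty": 0,"tz": 0,"roll": 0,"jaw": 0}
  ]
}}

```text
t: 8.95
eef_pos: [0.5802, -0.1442, 0.0982]
tool_rot: [-180.0, 0.0, 165.0]
force: [-0.3, 0.2, -0.1]
gripper_width: 0.0003
grip_force: 0.1
```

{"name": "step_arm", "arguments": {
  "plan": [
    {"tx": -0.001,"ty": 0,"tz": -0.0002,"roll": 0,"jaw": 0},
    {"tx": -0.001,"ty": 0,"tz": -0.0002,"roll": 0,"jaw": 0},
    {"tx": 0,"ty": 0,"tz": 0,"roll": 0,"jaw": 0}
  ]
}}

```text
t: 9.25
eef_pos: [0.5818, -0.1445, 0.0985]
tool_rot: [180.0, -0.0, 165.0]
force: [-1.1, 1.2, 1.1]
gripper_width: 0.0001
grip_force: 0.7
```

{"name": "step_arm", "arguments": {
  "plan": [
    {"tx": -0.001,"ty": 0,"tz": -0.0002,"roll": 0,"jaw": 0},
    {"tx": -0.001,"ty": 0,"tz": -0.0002,"roll": 0,"jaw": 0},
    {"tx": 0,"ty": 0,"tz": 0,"roll": 0,"jaw": 0}
  ]
}}

```text
t: 9.55
eef_pos: [0.5821, -0.1446, 0.0985]
tool_rot: [-180.0, -0.2, 165.0]
force: [-10.2, 2.4, 2.8]
gripper_width: -0.0001
grip_force: 5.4
```

{"name": "step_arm", "arguments": {
  "plan": [
    {"tx": -0.001,"ty": 0,"tz": -0.0002,"roll": 0,"jaw": 0},
    {"tx": -0.001,"ty": 0,"tz": -0.0002,"roll": 0,"jaw": 0},
    {"tx": 0,"ty": 0,"tz": 0,"roll": 0,"jaw": 0}
  ]
}}

```text
t: 9.85
eef_pos: [0.5822, -0.1446, 0.0984]
tool_rot: [-180.0, -0.4, 165.0]
force: [-19.9, 4.3, 6.5]
gripper_width: 0.0001
grip_force: 10.1
```

The force rises to 20 N while the tool holds still, so the jar is against the buffers. I'll back off slowly, then retreat upward.

{"name": "step_arm", "arguments": {
  "plan": [
    {"tx": 0.002,"ty": 0,"tz": 0,"roll": 0,"jaw": 0},
    {"tx": 0.002,"ty": 0,"tz": 0,"roll": 0,"jaw": 0},
    {"tx": 0.002,"ty": 0,"tz": 0,"roll": 0,"jaw": 0},
    {"tx": 0.002,"ty": 0,"tz": 0,"roll": 0,"jaw": 0},
    {"tx": 0.002,"ty": 0,"tz": 0,"roll": 0,"jaw": 0},
    {"tx": 0.002,"ty": 0,"tz": 0,"roll": 0,"jaw": 0},
    {"tx": 0.003,"ty": 0,"tz": 0,"roll": 0,"jaw": 0},
    {"tx": 0.005,"ty": 0,"tz": 0,"roll": 0,"jaw": 0},
    {"tx": 0.008,"ty": 0,"tz": -0.005,"roll": 0,"jaw": 0},
    {"tx": 0.01,"ty": 0,"tz": -0.02,"roll": 0,"jaw": 0},
    {"tx": 0.02,"ty": 0,"tz": -0.03,"roll": 0,"jaw": 0},
    {"tx": 0.03,"ty": 0,"tz": -0.03,"roll": 0,"jaw": 0}
  ]
}}

```text
t: 11.05
eef_pos: [0.5, -0.1227, 0.1853]
tool_rot: [180.0, -0.0, 165.0]
force: [0.7, -0.4, 1.1]
gripper_width: -0.0001
grip_force: 0.0
```

{"name": "step_arm", "arguments": {
  "plan": [
    {"tx": 0.04,"ty": 0,"tz": -0.01,"roll": 0,"jaw": 0},
    {"tx": 0.04,"ty": 0,"tz": 0,"roll": 0,"jaw": 0},
    {"tx": 0.03,"ty": 0,"tz": 0,"roll": 0,"jaw": 0},
    {"tx": 0,"ty": 0,"tz": 0,"roll": 0,"jaw": 0},
    {"tx": 0,"ty": 0,"tz": 0,"roll": 0,"jaw": 0}
  ]
}}

```text
t: 11.55
eef_pos: [0.3942, -0.0943, 0.195]
tool_rot: [-180.0, 0.1, 165.0]
force: [0.1, -0.4, 0.5]
gripper_width: -0.0002
grip_force: 0.0
```

Run:
```python
from h import *
from bench import bot,capture
s=bot.read_state();print(s["eef_pos"],s["force"],s["t"])
im=capture("scene")[:,:,::-1][130:230,160:270];t=capture("top")[:,:,::-1][95:195,255:345]
cv2.imwrite("pics/g.png",cv2.resize(np.hstack([im,t]),None,fx=4,fy=4,interpolation=2))
```

```text
[ 0.39417517 -0.09432805  0.19495299] [ 0.12860149 -0.41683729  0.47679768] 11.55
```

View pics/g.png

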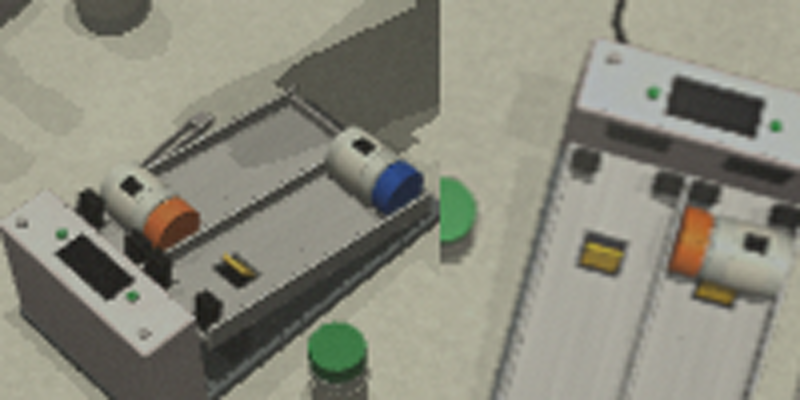

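The orange jar rests just below the buffers (top crop about (730,250)). The yellow catch shows behind it at (715,293), and the blue jar has not moved. Handing in.

```bash
python3 -c "
from bench import ticket
print(ticket.sign_off())"
```

```text
the job is handed in; nothing more can be done
None
```

The orange-lidded jar was pushed over the catch and against the stop buffers. It now rests at the top of the right lane with the catch up behind it, the blue jar has not moved, the hand is clear, and the job is handed in (no verdict was returned).

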